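# Set the winder's end cap with a quarter turn of play

## Task

Make the coil winder safe by pushing its mushroom stop button fully in, where it stays. Then thread the knurled end cap on the winder's spindle clockwise until it bottoms out on the washer over the reel, and back it off a quarter turn so that the reel can run free. Finish gripping the cap still at that setting: do not let go; leave the toroid, the parts tube and the wire spool where they lie.

Things in the scene. Friction and masses are not known exactly. Their poses are not given: they have to be found in the camera images.
- winder: bench coil winder, fixed: a grey box 150x120 mm and 40 mm high with an upright spindle in its middle that carries a white reel (56 mm across, 30 mm thick, axis vertical, from 44 to 74 mm above the bench) and a brass washer (24 mm across, its top at 76 mm). Origin: centre of the underside, on the spindle axis; z up
- end_cap: plain aluminium knurled end cap on top of the spindle, 41 mm across, 28 mm tall, started on its right-hand thread (8 mm a turn). Origin: centre of its underside, which is 76 mm above the bench when bottomed out, up to 5 mm higher when loose. z up; x along the dark index bar on its top, turning with the cap. Grip it across the diameter from above. It stays as turned (friction 0.06 N m)
- cap_turn (a joint): turn of the end cap in rad, growing clockwise from above (screwing on): 4.4 when bottomed out (hard stop), 0 when about to leave the thread; starts at 0.6 to 2.4
- stop_box: stop box of the winder, fixed: a grey box 76x76x50 mm with a black mushroom button on its top. Origin: centre of its underside; z up
- stop_head (a joint): how far the mushroom button is pushed in, m: 0 out, 0.006 fully in (hard stop). Takes about 4 N and stays in where it is left
- stop_top (a point): centre of the top of the black mushroom head (40 mm across); 78 mm above the bench when out, moves straight down when pushed
- toroid: bystander: small copper-wound ring coil, 22x31x9 mm, loose; origin at its underside
- parts_tube: bystander: small clear tube 74 mm long, 13 mm thick, lying, loose; origin at its underside
- wire_spool: bystander: small round spool of blue wire lying flat, 47 mm across, 22 mm high, loose; origin at its underside
There are look-alikes about, which are no part of the job. Of the things like the stop_box, leave any that is purple; of the rest the larger one is meant.

How it is judged (in metres and radians):
On the way, in this order (a step that is already met when the one before it is completed fails the run):
1. the mushroom stop button is pushed in (5 of its 6 mm) (value of joint stop_head above 0.005 m), for 0.1 s.
2. the end cap is threaded on until it bottoms out (within 0.06 rad) (value of joint cap_turn above 4.34 rad), for 0.1 s.
At the end, for the whole second after the job is handed in: The stop button is still in (at least 5 mm), the cap stands a quarter turn (90 degrees, 20 either way) back from bottomed out, at rest, and the fingers are gripping it (more than 8 N) when the program ends and for the second after (value of joint stop_head above 0.005 m and value of joint cap_turn between 2.48 and 3.18 rad and velocity of joint cap_turn between -0.1 and 0.1 rad/s and contact force between the fingers and end_cap above 8 N); the arm keeps its last pose, push and grip.
It fails at once if the toroid is moved more than 20 mm (distance of toroid from where it was at the start of the episode above 0.02 m).
It fails at once if the parts tube is moved more than 20 mm (distance of parts_tube from where it was at the start of the episode above 0.02 m).
It fails at once if the wire spool is moved more than 20 mm (distance of wire_spool from where it was at the start of the episode above 0.02 m).
It also fails if it takes over 64 s, if anything falls off the work surface, if the arm or the gripper's body presses on something with over 40 N, if the wrist force passes 120 N, or if a joint passes its speed limit or range.

## Robot

A 6-joint arm with a two-finger parallel gripper is mounted at the origin on a cart in front of the work surface, level with it; the furniture and walls round the work are solid. World frame = base frame: x ahead of the robot, y to its left, z up, the work surface at z = 0. Lengths are in mm, angles in rad, forces in N, time in s.
With the tool pointing down it reaches from about 400 to 925 mm from the base axis. Payload 3.4 kg.
Tool frame: the origin (TCP) lies at the very end of the fingers, on their centre line; the grasp point (between the pads) lies pinch_z behind it (pinch_z is the distance from the TCP to the grasp point, in mm); z points along the fingers, y is the line along which they close (so a half turn about z gives the same grasp; the last joint's range is limited). The gripper opens to 85 mm and grips with 20 to 120 N. Pads are 22 mm wide; open, the fingers measure 114 mm over their backs; the gripper's body (76 mm by 85 mm) begins 54 mm behind the grasp point. The pads swing forward as they close: fully open they stand 13 mm farther back than shut.
Start: joints at [1.131, 0.307, 1.506, -0, 1.328, -0.073], TCP at [205.699, 536.954, 231.305] pointing down, gripper open.
Joint ranges: [-3.12, 3.12], [-1.05, 2.28], [0.14, 2.33], [-1.42, 4.57], [0.1, 2.73], [-2.68, 2.68]. Speed limits (rad/s): [2.57, 2.57, 3.14, 3.14, 3.14, 3.14].

## Interface

Orientations are given as a rotation vector (axis times angle).
In Python, from cell import * gives the robot as it stands.
- The arm moves only by the shell command python3 -m creep 'ROWS' [FORCE]. ROWS is JSON, a list of rows, each a list of 3 entries, a list of its own where there are three numbers: the opening, from -1 (shut) to 1 (fully open), then the shift along the tool's x, y, z scaled (see below), then the turn, a rotation vector about the tool's x, y, z scaled (see below). In form: [[hand, [dx, dy, dz], [rx, ry, rz]], ...]. A call has 1 to 10 rows; each row shifts and turns the commanded pose from where the row before left it, along the tool's axes as they then stand; what a row does not reach is not made up. The controller multiplies each number of a shift by 3 cm and each number of a turn by 0.08 rad. A row lasts 1/12 s, in which the tool goes at most 41.7 mm and 7.16 degrees, less where a joint would pass 70% of its speed; a pose out of reach is approached as far as the arm can. A call with a number of a shift or a turn outside -1 to 1 is refused whole. A call with a gripper value outside its range is refused whole. The fingers move at their own pace and stop on an object; FORCE is the grip in N (left out, the last holds). Time passes only in rows, so rows that do not move let the fingers close. It gives the time, the measured TCP pose, the force, the opening and the grip force at its end, in the units of the state.
- get_state(): the state, without advancing time (a new reading comes with each control period).
- get_image(name): name is "side" or "top"; returns a dict with "frame" (400x640x3 uint8, red, green, blue), "z_map" (400x640 float32, mm along the optical axis (not along the pixel's ray), 0 where there is no reading), "intrinsics" (3x3 intrinsics, pixels), "dist_coeffs" ([k1, k2, p1, p2, k3] as OpenCV has them; the pictures are not rectified), "rvec" (rotation vector, rad) and "tvec" (3), from world to camera coordinates, as OpenCV has them. Camera axes: x right, y down, z forward; pixel columns grow to the right and rows downward; lengths in mm; the calibration is good to about 2 mm. A picture is of the moment at which its call begins.
- finish_job(): hands the job in; it is judged then, once.
The state is a dict: "t": time; "joint_positions": joint angles; "qd": joint speeds; "tau": joint torques, N m; "ee_pos": TCP position; "tcp_rot": TCP orientation; "wrist_force": force on the tool from outside, world axes, zero at the start; "moment": the same for the moment, N m; "finger_gap": finger opening in mm; "finger_force": force on a finger pad.
Only numpy, scipy, OpenCV 4.12 (cv2) and the standard library are available. Lean on these libraries where they do the work, as an engineer would, in place of code of your own. Each camera call takes 0.05 s, during which the arm holds its last target. There are 200 camera calls.

## Working session

There is one attempt and no reset: what is moved stays moved. The work goes in short steps, Python scripts to look and compute and a shell command to move; the robot and the scene stay as the last step left them, time stands still between calls to the robot, and variables do not carry over. Pictures are saved under pics/ and viewed, at most 10 in all, crops included, and the job is handed in when it is done.

```bash
mkdir -p pics; ls; cat > h.py <<'E'
from cell import *
import numpy as np, cv2
from scipy.spatial.transform import Rotation as R
def snap(n,save=None):
    d=get_image(n)
    if save: cv2.imwrite('pics/'+save,d['frame'][:,:,::-1])
    np.save(''+n+'.npy',d,allow_pickle=True); return d
def load(n): return np.load(''+n+'.npy',allow_pickle=True).item()
def world(d,u,v,z=None):
    K=np.array(d['intrinsics'],float);D=np.array(d['dist_coeffs'],float)
    p=cv2.undistortPoints(np.array([[[u,v]]],float),K,D)[0,0]
    Rm=cv2.Rodrigues(np.array(d['rvec'],float))[0];t=np.array(d['tvec'],float).ravel()
    r=Rm.T@np.array([p[0],p[1],1]);c=-Rm.T@t
    s=d['z_map'][int(round(v)),int(round(u))] if z is None else (z-c[2])/r[2]
    return c+s*r
E
python3 - <<'E'
from h import *
snap('top','top0.png');snap('side','side0.png');print(get_state())
E
```

```text
pics
{'t': 0.1, 'joint_positions': array([ 1.13148832e+00,  3.07500261e-01,  1.50753793e+00, -3.81541609e-05,
        1.32843087e+00, -7.35116361e-02]), 'qd': array([ 0.00026021, -0.00229464, -0.005032  ,  0.00113979,  0.0008901 ,
       -0.00086979]), 'tau': array([ 7.32281260e-04, -4.58523381e+01, -2.52608460e+01,  3.59001797e-05,
        5.58703090e-03,  2.13706778e-05]), 'ee_pos': array([205.44451418, 536.36468792, 230.47380708]), 'tcp_rot': array([-5.71298967e-01, -3.08876172e+00,  2.86543750e-03]), 'wrist_force': array([ 0.0789542 , -0.02651746,  0.36362684]), 'moment': array([ 0.03464514,  0.00814205, -0.05496378]), 'finger_force': 0.0, 'finger_gap': 85.61868942975593}
```

View pics/top0.png

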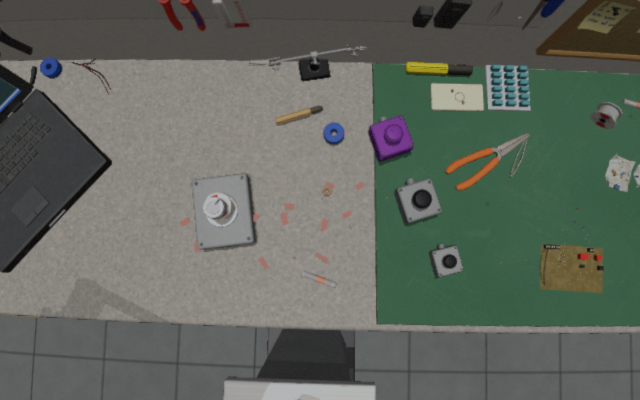

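View pics/side0.png

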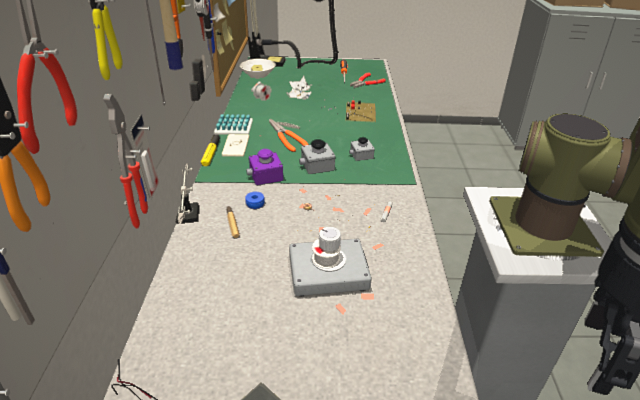

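The top view shows the winder at (223,211) with its cap near (216,205). The larger grey stop box is at (419,200) with its button at (423,199). The smaller grey and purple boxes are look-alikes. The toroid is at (327,192), the tube at (319,279) and the blue spool at (334,133). I'll zoom in for the positions.

```bash
python3 - <<'E'
from h import *
d=load('top');f=d['frame'][:,:,::-1]
a=cv2.resize(f[170:255,185:260],None,fx=6,fy=6,interpolation=cv2.INTER_CUBIC)
b=cv2.resize(f[170:230,390:450],None,fx=5,fy=5,interpolation=cv2.INTER_CUBIC)
o=np.zeros((510,760,3),np.uint8);o[:510,:450]=a;o[:300,455:755]=b;cv2.imwrite('pics/c1.png',o)
for n,u,v in [('cap',216,206),('btn',423,199),('box',408,212),('wind',240,235),('tor',327,192),('tube',319,279),('spool',334,133),('bench',300,240),('clamp',314,60),('driver',300,115)]: print(n,world(d,u,v).round(1))
# depth-based cap top / button top centroids
def clus(us,vs,zlo,zhi):
    P=np.array([[*world(d,u,v),u,v] for u in us for v in vs]); m=(P[:,2]>zlo)&(P[:,2]<zhi)
    Q=P[m];print(len(Q),Q.mean(0).round(1),Q.min(0).round(1),Q.max(0).round(1),'mid',((Q.max(0)+Q.min(0))/2).round(1))
clus(range(195,245),range(185,235),97,125)
clus(range(400,445),range(180,220),70,90)
E
```

```text
cap [507.1 166.5 107.7]
btn [ 534.9 -240.    75.2]
box [ 510.4 -214.7   50.4]
wind [454.8 130.8  39.6]
tor [ 5.548e+02 -4.750e+01  2.000e-01]
tube [367.9 -35.1  13.6]
spool [688.4 -60.   -0.7]
bench [448.8   8.3  -1.1]
clamp [826.1 -13.1  72.9]
driver [722.9  16.3  16.2]
371 [504.7 170.6 108.1 213.8 207.2] [485.8 150.4  97.3 203.  197. ] [525.1 192.2 112.1 225.  217. ] mid [505.4 171.3 104.7 214.  207. ]
289 [ 535.1 -237.7   75.   421.8  198.9] [ 516.8 -257.2   70.   413.   190. ] [ 553.8 -220.2   80.1  431.   208. ] mid [ 535.3 -238.7   75.1  422.   199. ]
```

View pics/c1.png

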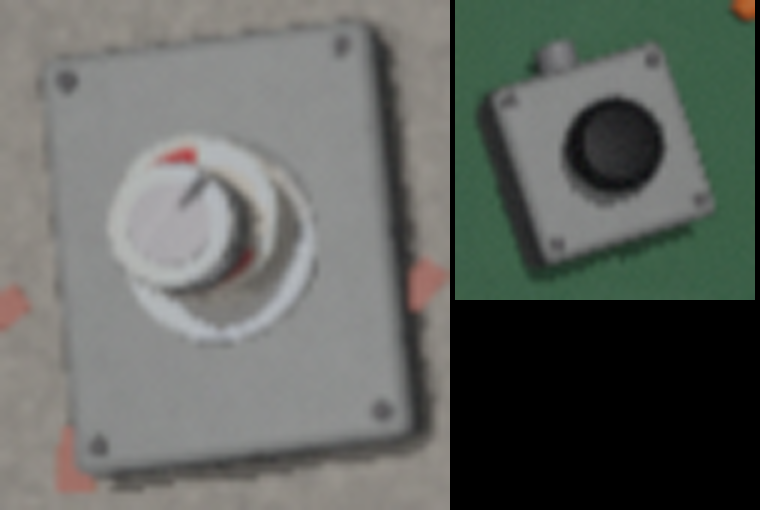

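```bash
cat >> h.py <<'E'
def to(x,y,z):
    s=get_state();Rt=R.from_rotvec(s['tcp_rot']);d=np.array([x,y,z])-s['ee_pos']
    print('shift units(30mm):',(Rt.inv().apply(d)/30).round(3),'tool x',Rt.as_matrix()[:,0].round(3),'y',Rt.as_matrix()[:,1].round(3),'j',s['joint_positions'].round(2))
E
python3 - <<'E'
from h import *
import cell
print([n for n in dir(cell) if not n.startswith('_')], getattr(cell,'pinch_z',None))
d=load('top')
P=[world(d,185+x/6,170+y/6,40) for x,y in [(67,82),(342,46),(382,410),(98,445)]]
print(np.mean(P,0),np.array(P).round(1))
print('cap',world(d,185+172/6,170+226/6,108), world(d,185+203/6,170+182/6,108))
print('btn',world(d,422,199,78))
Q=[world(d,390+(x-455)/5,170+y/5,50) for x,y in [(508,100),(652,60),(701,200),(557,245)]]
print('box',np.mean(Q,0))
d=load('side')
print('side cap',world(d,330,232,108))
to(500,170,230);to(535,-240,230)
E
```

```text
['IKError', 'finish_job', 'get_image', 'get_state', 'pinch_z'] 18.700000000000003
[504.31767963 171.3724096   40.        ] [[560.2 229.8  40. ]
 [575.3 132.7  40. ]
 [448.4 112.3  40. ]
 [433.4 210.7  40. ]]
cap [503.74024987 170.80821436 108.        ] [518.2413811  161.55314292 108.        ]
btn [ 534.48359722 -237.37032933   78.        ]
box [ 535.51792232 -239.58370494   50.        ]
side cap [501.67401845 165.63889947 108.        ]
shift units(30mm): [-13.537  -7.892   0.029] tool x [-0.934  0.358  0.   ] y [ 0.358  0.934 -0.002] j [ 1.13  0.31  1.51 -0.    1.33 -0.07]
shift units(30mm): [-19.515 -20.237   0.052] tool x [-0.934  0.358  0.   ] y [ 0.358  0.934 -0.002] j [ 1.13  0.31  1.51 -0.    1.33 -0.07]
```

```bash
python3 -m creep '[[-1,[-0.5,-0.3,0],[0,0,0]],[-1,[-0.97,-0.57,0],[0,0,0]],[-1,[-0.97,-0.57,0],[0,0,0]],[-1,[-0.97,-0.57,0],[0,0,0]],[-1,[-0.97,-0.57,0],[0,0,0]],[-1,[-0.97,-0.57,0],[0,0,0]],[-1,[-0.97,-0.57,0],[0,0,0]],[-1,[-0.97,-0.57,0],[0,0,0]],[-1,[-0.97,-0.57,0],[0,0,0]],[-1,[-0.97,-0.57,0],[0,0,0]]]'; python3 -c "
from h import *
to(535,-238.5,230)"
```

```text
t: 0.93
ee_pos: [406.4, 284.2, 231.0]
tcp_rot: [-0.571, -3.089, 0.001]
wrist_force: [0.4, -0.5, 1.6]
finger_gap: 0.3
finger_force: 0.0
shift units(30mm): [-10.233 -14.738   0.037] tool x [-0.934  0.358  0.   ] y [ 0.358  0.934 -0.001] j [ 0.52  0.2   1.66  0.    1.28 -0.68]
```

```bash
python3 -m creep '[[-1,[-0.64,-0.92,0],[0,0,0]],[-1,[-0.64,-0.92,0],[0,0,0]],[-1,[-0.64,-0.92,0],[0,0,0]],[-1,[-0.64,-0.92,0],[0,0,0]],[-1,[-0.64,-0.92,0],[0,0,0]],[-1,[-0.64,-0.92,0],[0,0,0]],[-1,[-0.64,-0.92,0],[0,0,0]],[-1,[-0.64,-0.92,0],[0,0,0]],[-1,[-0.64,-0.92,0],[0,0,0]],[-1,[-0.64,-0.92,0],[0,0,0]]]'; python3 -m creep '[[-1,[-0.64,-0.92,0],[0,0,0]],[-1,[-0.64,-0.92,0],[0,0,0]],[-1,[-0.64,-0.92,0.3],[0,0,0]],[-1,[-0.64,-0.92,0.5],[0,0,0]],[-1,[-0.64,-0.92,0.5],[0,0,0]],[-1,[-0.64,-0.92,0.5],[0,0,0]],[-1,[0,0,0.8],[0,0,0]],[-1,[0,0,0.8],[0,0,0]],[-1,[0,0,0.5],[0,0,0]],[-1,[0,0,0],[0,0,0]]]'; python3 -c "
from h import *
to(535,-238.5,80)"
```

```text
t: 1.77
ee_pos: [486.3, -42.3, 231.0]
tcp_rot: [-0.572, -3.088, -0.0]
wrist_force: [0.8, 0.1, -0.2]
finger_gap: -0.2
finger_force: 0.0
t: 2.6
ee_pos: [531.8, -235.4, 110.1]
tcp_rot: [-0.571, -3.081, -0.004]
wrist_force: [-0.5, -1.0, -0.0]
finger_gap: -0.1
finger_force: 0.0
shift units(30mm): [-0.145 -0.061  1.001] tool x [-0.933  0.358  0.009] y [0.358 0.934 0.001] j [-0.49  0.43  1.64  0.    1.07 -1.69]
```

```bash
python3 -m creep '[[-1,[-0.07,-0.05,0.4],[0,0,0]],[-1,[-0.05,0,0.4],[0,0,0]],[-1,[0,0,0.1],[0,0,0]],[-1,[0,0,0],[0,0,0]],[-1,[0,0,0],[0,0,0]]]'; python3 -c "
from h import *
to(535,-238.5,71)"
```

```text
t: 3.02
ee_pos: [538.0, -239.1, 87.6]
tcp_rot: [0.571, 3.089, -0.0]
wrist_force: [-0.0, -0.6, 0.4]
finger_gap: -0.0
finger_force: 0.0
shift units(30mm): [ 0.101 -0.018  0.552] tool x [-0.934  0.357 -0.   ] y [ 0.357  0.934 -0.   ] j [-0.49  0.46  1.66  0.    1.02 -1.7 ]
```

```bash
python3 -m creep '[[-1,[0.1,0,0.2],[0,0,0]],[-1,[0,0,0.15],[0,0,0]],[-1,[0,0,0.1],[0,0,0]],[-1,[0,0,0.08],[0,0,0]],[-1,[0,0,0],[0,0,0]],[-1,[0,0,0],[0,0,0]]]'
```

```text
t: 3.52
ee_pos: [535.1, -238.1, 71.7]
tcp_rot: [0.571, 3.089, -0.0]
wrist_force: [-1.2, 0.0, 3.8]
finger_gap: 0.2
finger_force: 2.0
```

```bash
python3 -m creep '[[-1,[0,0,0.03],[0,0,0]],[-1,[0,0,0.0],[0,0,0]],[-1,[0,0,0],[0,0,0]]]';python3 -m creep '[[-1,[0,0,0.03],[0,0,0]],[-1,[0,0,0.0],[0,0,0]],[-1,[0,0,0],[0,0,0]]]'
```

```text
t: 3.77
ee_pos: [535.1, -238.1, 71.6]
tcp_rot: [0.571, 3.088, -0.0]
wrist_force: [-2.3, 1.6, 8.3]
finger_gap: -0.3
finger_force: 4.6
t: 4.02
ee_pos: [535.1, -238.1, 71.5]
tcp_rot: [0.571, 3.088, -0.001]
wrist_force: [-3.7, 1.8, 14.4]
finger_gap: -0.2
finger_force: 7.1
```

```bash
python3 -m creep '[[-1,[0,0,-0.3],[0,0,0]],[-1,[0,0,-0.7],[0,0,0]],[-1,[0,0,-0.8],[0,0,-1]],[-1,[0,0,-0.8],[0,0,-1]],[-1,[0,0,-0.8],[0,0,-1]],[-1,[0,0,-0.8],[0,0,-1]],[-1,[0,0,0],[0,0,-1]],[-1,[0,0,0],[0,0,-1]],[-1,[0,0,0],[0,0,-1]],[-1,[0,0,0],[0,0,-1]]]' 30;python3 -m creep '[[1,[0,0,0],[0,0,-1]],[1,[0,0,0],[0,0,-1]],[1,[0,0,0],[0,0,-1]],[1,[0,0,0],[0,0,0]],[1,[0,0,0],[0,0,0]]]'; python3 -c "
from h import *
to(504,171,180)
snap('top','top1.png')
d=load('top');print(world(d,422,199))
cv2.imwrite('pics/c2.png',cv2.resize(d['frame'][170:230,390:450,::-1],None,fx=5,fy=5))"
```

```text
t: 4.85
ee_pos: [534.8, -238.1, 195.7]
tcp_rot: [-0.436, 3.111, -0.0]
wrist_force: [-0.6, 1.0, 0.4]
finger_gap: -0.2
finger_force: 0.0
t: 5.27
ee_pos: [534.8, -238.1, 195.4]
tcp_rot: [0.795, -3.039, -0.0]
wrist_force: [-0.2, 0.4, 0.3]
finger_gap: 60.4
finger_force: 0.0
shift units(30mm): [-5.784 12.39   0.516] tool x [-0.872 -0.49   0.   ] y [-0.49   0.872  0.   ] j [-0.49  0.35  1.54 -0.    1.26 -2.57]
[ 505.54367145 -184.8556296   303.1856855 ]
```

```bash
python3 -m creep '[[1,[-0.41,0.885,0],[0,0,0]],[1,[-0.41,0.885,0],[0,0,0]],[1,[-0.41,0.885,0],[0,0,0]],[1,[-0.41,0.885,0],[0,0,0]],[1,[-0.41,0.885,0],[0,0,0]],[1,[-0.41,0.885,0],[0,0,0]],[1,[-0.41,0.885,0],[0,0,0]],[1,[-0.41,0.885,0],[0,0,0]],[1,[-0.41,0.885,0],[0,0,0]],[1,[-0.41,0.885,0],[0,0,0]]]';python3 -m creep '[[1,[-0.41,0.885,0],[0,0,0]],[1,[-0.41,0.885,0],[0,0,0]],[1,[-0.41,0.885,0],[0,0,0]],[1,[-0.41,0.885,0.3],[0,0,0]],[1,[0,0,0.4],[0,0,0]],[1,[0,0,0.4],[0,0,0]],[1,[0,0,0],[0,0,0]],[1,[0,0,0],[0,0,0]],[1,[0,0,0],[0,0,0]]]'; python3 -c "
from h import *
to(504,171,86)
d=snap('side')
cv2.imwrite('pics/c3.png',cv2.resize(d['frame'][140:300,230:430,::-1],None,fx=4,fy=3.75))"
```

```text
t: 6.15
ee_pos: [511.2, 54.9, 195.7]
tcp_rot: [-0.796, 3.039, -0.0]
wrist_force: [0.6, -0.3, 0.5]
finger_gap: 85.1
finger_force: 0.0
t: 6.9
ee_pos: [502.4, 170.1, 163.0]
tcp_rot: [-0.797, 3.038, -0.0]
wrist_force: [-0.4, 0.3, -0.1]
finger_gap: 85.5
finger_force: 0.0
shift units(30mm): [-5.900e-02  1.000e-03  2.568e+00] tool x [-0.871 -0.491 -0.   ] y [-0.491  0.871 -0.   ] j [ 0.25  0.31  1.7  -0.    1.14 -1.84]
```

View pics/c3.png

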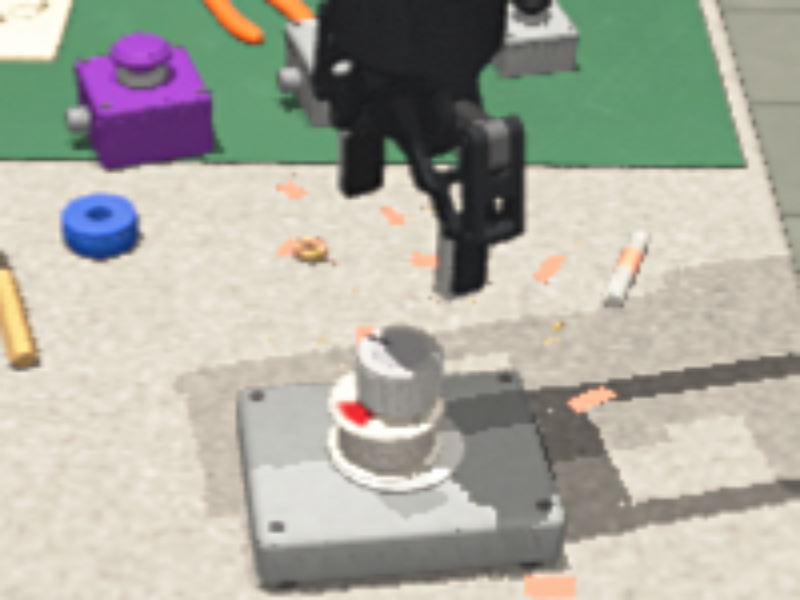

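The open fingers straddle the cap, which is at (400,370) in the crop. The toroid, spool and tube haven't moved. Next I'll descend and grip.

```bash
python3 -m creep '[[1,[-0.06,0,0.3],[0,0,0]],[1,[0,0,0.5],[0,0,0]],[1,[0,0,0.5],[0,0,0]],[1,[0,0,0.5],[0,0,0]],[1,[0,0,0.5],[0,0,0]],[1,[0,0,0.35],[0,0,0]],[1,[0,0,0],[0,0,0]],[1,[0,0,0],[0,0,0]]]'
python3 -m creep '[[-1,[0,0,0],[0,0,0]],[-1,[0,0,0],[0,0,0]],[-1,[0,0,0],[0,0,0]],[-1,[0,0,0],[0,0,0]],[-1,[0,0,0],[0,0,0]],[-1,[0,0,0],[0,0,0]],[-1,[0,0,0],[0,0,0]],[-1,[0,0,0],[0,0,0]]]' 30
```

```text
t: 7.62
ee_pos: [503.5, 170.7, 82.7]
tcp_rot: [0.797, -3.038, -0.0]
wrist_force: [-0.4, 0.5, -0.6]
finger_gap: 85.8
finger_force: 0.0
t: 8.28
ee_pos: [503.9, 171.9, 84.3]
tcp_rot: [-0.798, 3.037, 0.002]
wrist_force: [-2.6, 1.8, 5.4]
finger_gap: 39.9
finger_force: 30.4
```

```bash
python3 -m creep '[[-1,[0,0,0.0034],[0,0,1]],[-1,[0,0,0.0034],[0,0,1]],[-1,[0,0,0.0034],[0,0,1]],[-1,[0,0,0.0034],[0,0,1]],[-1,[0,0,0.0034],[0,0,1]],[-1,[0,0,0.0034],[0,0,1]],[-1,[0,0,0.0034],[0,0,1]],[-1,[0,0,0.0034],[0,0,1]],[-1,[0,0,0.0034],[0,0,1]],[-1,[0,0,0.0034],[0,0,1]]]'; python3 -m creep '[[-1,[0,0,0.0034],[0,0,1]],[-1,[0,0,0.0034],[0,0,1]],[-1,[0,0,0.0034],[0,0,1]],[-1,[0,0,0.0034],[0,0,1]],[-1,[0,0,0.0034],[0,0,1]],[-1,[0,0,0.0034],[0,0,1]],[-1,[0,0,0.0034],[0,0,1]],[-1,[0,0,0.0034],[0,0,1]],[-1,[0,0,0.0034],[0,0,1]],[-1,[0,0,0.0034],[0,0,1]]]'; python3 -c "
from h import *
s=get_state();print(s['moment'],s['joint_positions'])"
```

```text
t: 9.12
ee_pos: [503.8, 172.3, 83.2]
tcp_rot: [0.454, 3.108, 0.003]
wrist_force: [-2.6, 3.9, 6.0]
finger_gap: 39.8
finger_force: 30.4
t: 9.95
ee_pos: [504.0, 172.6, 82.2]
tcp_rot: [-1.629, -2.686, -0.005]
wrist_force: [-2.1, 4.4, 5.1]
finger_gap: 40.2
finger_force: 30.4
[0.64481139 0.31337503 0.01887758] [ 0.24918589  0.40756176  1.78826361  0.00258778  0.9436847  -0.23303001]
```

```bash
cat > m.py <<'E'
from h import *
s=get_state();print('MOM',s['moment'].round(3),'tau6',s['tau'][5].round(3),'j6',s['joint_positions'][5].round(3),'z',s['ee_pos'][2].round(2))
E
for k in 1; do :; done
python3 -m creep '[[-1,[0,0,0.0034],[0,0,1]],[-1,[0,0,0.0034],[0,0,1]],[-1,[0,0,0.0034],[0,0,1]],[-1,[0,0,0.0034],[0,0,1]]]'|grep wrist; python3 m.py
python3 -m creep '[[-1,[0,0,0.0034],[0,0,1]],[-1,[0,0,0.0034],[0,0,1]],[-1,[0,0,0.0034],[0,0,1]],[-1,[0,0,0.0034],[0,0,1]]]'|grep wrist; python3 m.py
```

```text
wrist_force: [-1.5, 4.6, 5.3]
MOM [0.727 0.323 0.104] tau6 -0.941 j6 0.087 z 81.82
wrist_force: [-0.5, 4.2, 4.4]
MOM [0.689 0.337 0.095] tau6 -0.942 j6 0.407 z 81.43
```

```bash

python3 -m creep '[[-1,[0,0,0.0034],[0,0,1]],[-1,[0,0,0.0034],[0,0,1]],[-1,[0,0,0.0034],[0,0,1]],[-1,[0,0,0.0034],[0,0,1]]]'|grep wrist; python3 m.py
python3 -m creep '[[-1,[0,0,0.0034],[0,0,1]],[-1,[0,0,0.0034],[0,0,1]],[-1,[0,0,0.0034],[0,0,1]]]'|grep wrist; python3 m.py
python3 -m creep '[[-1,[0,0,0.0034],[0,0,1]],[-1,[0,0,0.0034],[0,0,1]],[-1,[0,0,0.0034],[0,0,1]]]'|grep wrist; python3 m.py
```

```text
wrist_force: [-1.1, 3.4, 4.1]
MOM [0.742 0.272 0.091] tau6 -0.941 j6 0.727 z 81.04
wrist_force: [-1.2, 4.9, 4.6]
MOM [0.694 0.214 0.065] tau6 -0.942 j6 0.967 z 80.73
wrist_force: [-0.8, 3.2, 4.1]
MOM [0.637 0.138 0.065] tau6 -0.942 j6 1.207 z 80.41
```

```bash

python3 -m creep '[[-1,[0,0,0.0034],[0,0,1]],[-1,[0,0,0.0034],[0,0,1]],[-1,[0,0,0.0034],[0,0,1]]]'|grep wrist; python3 m.py
python3 -m creep '[[-1,[0,0,0.0034],[0,0,1]],[-1,[0,0,0.0034],[0,0,1]],[-1,[0,0,0.0034],[0,0,1]]]'|grep wrist; python3 m.py
python3 -m creep '[[-1,[0,0,0.0034],[0,0,1]],[-1,[0,0,0.0034],[0,0,1]]]'|grep wrist; python3 m.py
```

```text
wrist_force: [-0.7, 3.0, 4.6]
MOM [0.533 0.149 0.033] tau6 -0.942 j6 1.447 z 80.11
wrist_force: [-0.6, 2.7, 4.2]
MOM [0.559 0.07  0.081] tau6 -0.942 j6 1.687 z 79.81
wrist_force: [0.1, 3.0, 4.3]
MOM [0.532 0.101 0.444] tau6 -0.695 j6 1.847 z 79.61
```

```bash

python3 -m creep '[[-1,[0,0,0],[0,0,0.3]],[-1,[0,0,0],[0,0,0]]]' 50|grep wrist; python3 m.py
python3 -m creep '[[-1,[0,0,0],[0,0,0.4]],[-1,[0,0,0],[0,0,0]],[-1,[0,0,0],[0,0,0]]]'|grep wrist; python3 m.py
python3 -c "
from h import *
snap('top','top2.png');d=load('top')
cv2.imwrite('pics/c4.png',cv2.resize(d['frame'][170:255,185:260,::-1],None,fx=6,fy=6,interpolation=cv2.INTER_CUBIC))"
```

```text
wrist_force: [0.4, 3.2, 4.4]
MOM [0.608 0.11  0.817] tau6 1.098 j6 1.866 z 79.7
wrist_force: [-0.9, 4.1, 5.2]
MOM [0.684 0.165 1.382] tau6 1.402 j6 1.896 z 79.67
```

View pics/top2.png

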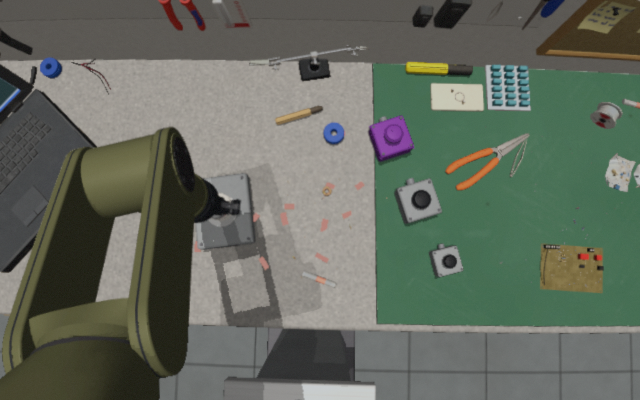

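The picture shows the arm over the winder, and the toroid, tube and spool are still in their places at (327,192), (319,279) and (334,133). Moment rose firmly to 1.4 N m, so the cap has bottomed out, at j6 ≈ 1.84. Backing off to j6 ≈ 0.27 next.

```bash

python3 -m creep '[[-1,[0,0,0],[0,0,-0.9]],[-1,[0,0,-0.0034],[0,0,-1]],[-1,[0,0,-0.0034],[0,0,-1]],[-1,[0,0,-0.0034],[0,0,-1]],[-1,[0,0,-0.0034],[0,0,-1]],[-1,[0,0,-0.0034],[0,0,-1]],[-1,[0,0,-0.0034],[0,0,-1]],[-1,[0,0,-0.0034],[0,0,-1]],[-1,[0,0,-0.0034],[0,0,-1]],[-1,[0,0,-0.0034],[0,0,-1]]]'; python3 m.py
python3 -m creep '[[-1,[0,0,-0.0034],[0,0,-1]],[-1,[0,0,-0.0034],[0,0,-1]],[-1,[0,0,-0.0034],[0,0,-1]],[-1,[0,0,-0.0034],[0,0,-1]],[-1,[0,0,-0.0034],[0,0,-1]],[-1,[0,0,-0.0034],[0,0,-1]],[-1,[0,0,-0.0034],[0,0,-1]],[-1,[0,0,-0.0034],[0,0,-1]],[-1,[0,0,-0.0034],[0,0,-1]],[-1,[0,0,-0.0034],[0,0,-0.6]]]'; python3 m.py
python3 -m creep '[[-1,[0,0,0],[0,0,0]],[-1,[0,0,0],[0,0,0]],[-1,[0,0,0],[0,0,0]],[-1,[0,0,0],[0,0,0]]]'; python3 m.py
```

```text
t: 13.42
ee_pos: [504.6, 172.6, 80.6]
tcp_rot: [-2.941, -1.099, -0.005]
wrist_force: [-2.0, 4.9, 5.3]
finger_gap: 39.8
finger_force: 50.8
MOM [ 0.784  0.311 -0.113] tau6 0.923 j6 1.103 z 80.61
t: 14.25
ee_pos: [504.3, 172.7, 81.6]
tcp_rot: [-2.316, -2.121, -0.005]
wrist_force: [-0.9, 5.2, 5.1]
finger_gap: 39.3
finger_force: 50.8
MOM [ 0.791  0.366 -0.139] tau6 0.231 j6 0.335 z 81.59
t: 14.58
ee_pos: [504.3, 172.7, 81.6]
tcp_rot: [-2.32, -2.117, -0.005]
wrist_force: [-1.1, 5.0, 6.5]
finger_gap: 39.5
finger_force: 50.8
MOM [0.796 0.339 0.077] tau6 0.05 j6 0.339 z 81.58
```

```bash

python3 -m creep '[[-1,[0,0,-0.0034],[0,0,-0.7]],[-1,[0,0,0],[0,0,0]],[-1,[0,0,0],[0,0,0]],[-1,[0,0,0],[0,0,0]],[-1,[0,0,0],[0,0,0]],[-1,[0,0,0],[0,0,0]]]'; python3 m.py
python3 -c "
from h import *
d=snap('top');print(np.median([world(d,u,v)[2] for u in range(419,426) for v in range(196,202)]))
print(get_state()['qd'].round(3));print(finish_job())"
```

```text
t: 15.08
ee_pos: [504.2, 172.7, 81.7]
tcp_rot: [-2.26, -2.181, -0.005]
wrist_force: [-1.0, 5.6, 5.8]
finger_gap: 39.4
finger_force: 50.8
MOM [0.826 0.357 0.046] tau6 0.05 j6 0.283 z 81.67
71.35413537145536
[-0.     0.001 -0.001 -0.001  0.001 -0.002]
the job is handed in; nothing more can be done
None
```

I handed the job in at about 15 s with the stop button fully in, the end cap backed off about 89° from bottomed out, and the gripper holding it at about 51 N; the toroid, parts tube and wire spool were not disturbed, and no verdict came back.

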